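# Shut and lock the sliding lid of the egg box

### The arm

A 7-joint arm with a two-finger parallel gripper is mounted at the origin on a cart in front of the work surface, level with it; the furniture and walls round the work are solid. World frame = base frame: x ahead of the robot, y to its left, z up, the work surface at z = 0. Lengths are in m, angles in rad, forces in N, time in s.
With the tool pointing down it reaches from about 0.4 to 0.875 m from the base axis. Payload 19.3 kg.
Tool frame: the origin (TCP) lies at the very end of the fingers, on their centre line; the grasp point (between the pads) lies 19 mm behind it; z points along the fingers, y is the line along which they close (so a half turn about z gives the same grasp; the last joint's range is limited). The gripper opens to 85 mm and grips with 20 to 120 N. Pads are 22 mm wide; open, the fingers measure 114 mm over their backs; the gripper's body (76 mm by 85 mm) begins 54 mm behind the grasp point. The pads swing forward as they close: fully open they stand 13 mm farther back than shut.
Start: joints at [1.186, 0.521, -0.036, 1.599, 0.021, 1.021, -0.113], TCP at [0.193, -0.594, 0.231] pointing down, gripper open.
Joint ranges: [-2.91, 2.91], [-0.3, 2.13], [-1.5, 1.42], [0.17, 2.43], [-1.26, 4.41], [0.16, 1.93], [-2.52, 2.52]. Speed limits (rad/s): [1.89, 1.89, 2.39, 2.39, 3.01, 3.01, 3.01].

### API

Orientations are given as [roll, pitch, yaw] about the fixed x, y, z axes, in that order (R = Rz(yaw) Ry(pitch) Rx(roll)).
In Python, from workcell import bot gives the robot as it stands. The module is installed in compiled form; this text tells all that it offers.
- The arm moves only by the tool apply_moves, never from a script. Its arguments are lists of equal length, an entry for each row: "claw": the finger opening in m, from 0 to 0.0854; "xyz": the shift along the tool's x, y, z in m, a list of three; "twist": the turn, a rotation vector about the tool's x, y, z in rad, a list of three. A call has 1 to 20 rows; each row shifts and turns the commanded pose from where the row before left it, along the tool's axes as they then stand; what a row does not reach is not made up. A row lasts 1/10 s, in which the tool goes at most 50 mm and 8.59 degrees, less where a joint would pass 70% of its speed; a pose out of reach is approached as far as the arm can. A call with a gripper value outside its range is refused whole. The fingers move at their own pace and stop on an object; "force" is the grip in N (left out, the last holds). Time passes only in rows, so rows that do not move let the fingers close. It gives the time, the measured TCP pose, the force, the opening and the grip force at its end, in the units of the state.
- bot.observe(): the state, without advancing time (a new reading comes with each control period).
- bot.grab_frame(name): name is "side" or "top" or "wrist"; returns a dict with "img" (480x640x3 uint8, red, green, blue), "vfov" (degrees; the focal length in pixels is half the picture's height over the tangent of half this angle, whatever the lens; pixels are square), "cx", "cy" (the principal point, pixels), "view" (4x4, takes a point from world to camera coordinates). Camera axes: x right, y up, looking along -z (the intrinsics and any distortion apply to the point x, -y, -z); pixel columns grow to the right and rows downward; lengths in m; the calibration is good to about 2 mm. A picture is of the moment at which its call begins. There is no depth.
- bot.job_done(): hands the job in; it is judged then, once.
Trained networks look in the newest picture that a camera, given by its name, has taken for a name from the list of things; names that differ only in an ending like _2 or _b are one class to them, and where a whole thing is asked for, a point or a joint stands for the part that bears it (a point fixed in the world has none). Each returns a list of dicts, best first, with "score" (0 to 1); they miss things now and then, are a little off and sometimes report something else, mostly with a low value. They report only what shows in the picture. A call takes as long as a camera call. They do not tell look-alikes from the thing itself.
- bot.find_in(camera, query): "position" ([x, y, z] in m, in world coordinates, good to about 4 mm: the middle of the surface that is visible of it).
The state is a dict: "clock": time; "qpos": joint angles; "qd": joint speeds; "joint_efforts": joint torques, N m; "position": TCP position; "tool_rot": TCP orientation; "force": force on the tool from outside, world axes, zero at the start; "moment": the same for the moment, N m; "grip_width": finger opening in m; "finger_force": force on a finger pad.
Only numpy, scipy, OpenCV 4.12 (cv2) and the standard library are available. Lean on these libraries where they do the work, as an engineer would, in place of code of your own. Each camera call takes 0.05 s, during which the arm holds its last target. There are 200 camera calls.

### The job

Shut the egg box on the worktop: with a fingertip press the spring catch in the lid's window right down, keep it down and push the lid along by its raised bar, past the catch, until the eggs are covered and the catch has sprung up again behind the lid. Use the fingers only to press and push, do not lift or pull up the lid, leave the salt shaker, spice jar and tin standing where they are, and finish clear of everything.

Things in the scene. Friction and masses are not known exactly. Their poses are not given: they have to be found in the camera images.
- egg_box: White box fixed to the worktop, 123 (x) x 315 (y) x 78 mm high. Origin: centre of underside. Own +y: the way the lid slides to shut. +y end: open bay with two eggs; the rest is solid, its flat deck 56 mm above the worktop; the catch stands in the deck, centred at y = -85 mm. Lips on the side walls hold the lid's long edges down: it can only slide. End walls 70 mm high stop it.
- lid: Wooden sliding lid, 100 (x) x 198 (y) x 10 mm, 0.25 to 0.5 kg. Origin: centre of underside, 59.5 mm above the worktop; axes as the box's. From its -y end: 18 mm keeper bar, window 58 x 80 (y) mm round the catch, 100 mm cover with a raised push bar. In the box's frame its y is -48 to -46 mm at the start (open) and +50 mm shut at the stop; the catch springs up behind it at about +44 mm.
- catch_top (a point): Point on top of the spring catch, moving with it. The catch is a ribbed steel pad, 48 (x) x 70 (y) mm; the point is mid-width, 28 mm from its -y edge, about 24 mm from the push bar's face at the start. Top 71 mm above the worktop when up, 56.5 mm fully down (level with the deck, on which a fingertip can run on). 52 mm of it (y) lies free between its -y edge and the push bar.
- catch (a joint): Travel of the spring catch: 0 up, 0.0145 m fully down; 3.5 N starts it, 7 N holds it fully down. The lid's keeper bar, 2 to 4 mm behind the catch's -y edge at the start, passes only if it is down at least 0.0115 m. Hold it down until the keeper bar lies over it (first 6 mm of lid travel); then the lid itself keeps it down until it has passed.
- push_face (a point): Centre of the upright face of the lid's raised push bar that looks to the box's -y. The bar is 70 mm long (x), spans 74 to 92 mm above the worktop and overhangs the window and the catch's +y end, so a finger standing on the catch meets this face when moved to +y, with the catch still under it. Sliding the lid needs a few newtons.
- salt_shaker: Bystander: glass salt shaker with grey top, 44 mm across, 90 mm high, origin at the centre of its underside. Stands on the far side of the box.
- spice_jar: Bystander: spice jar with black cap, 40 mm across, 105 mm high, origin at the centre of its underside. Stands on the far side of the box.
- small_tin: Bystander: small food tin, 57 mm across, 72 mm high, origin at the centre of its underside. Stands on the far side of the box.
Things that resemble listed ones, but are neither listed nor needed, are in the scene too. There is more than one size of the lid; the one meant has the size given above.

How it is judged:
On the way, in this order (a step that is already met when the one before it is completed fails the run):
1. the catch is pressed down while the lid is still open (value of joint catch above 0.009 m and y of lid in the frame of egg_box below -0.02 m), for 0.05 s.
2. the lid slides over the catch, which stays down (value of joint catch above 0.007 m and y of lid in the frame of egg_box above -0.015 m), for 0.05 s.
At the end, for the whole second after the job is handed in: The lid covers the eggs, within 10 mm of its far stop and at rest, and the catch has sprung back up behind it (within 3 mm of fully up) (y of lid in the frame of egg_box above 0.04 m and value of joint catch below 0.003 m and linear speed of lid below 0.01 m/s); the robot touches nothing.
It fails at once if the lid is lifted or tipped out of its runners (z of lid in the frame of egg_box above 0.0675 m or angle between lid's own z axis and vertical above 0.1 rad).
It fails at once if the salt shaker, spice jar or tin is moved by more than 20 mm, lifted or tipped (distance of any of salt_shaker, spice_jar, small_tin from where it was at the start of the episode above 0.02 m or angle between any of salt_shaker, spice_jar, small_tin's own z axis and vertical above 0.3 rad).
It also fails if it takes over 38 s, if anything falls off the work surface, if the arm or the gripper's body presses on something with over 40 N, if the wrist force passes 120 N, or if a joint passes its speed limit or range.

## Working session

There is one attempt and no reset: what is moved stays moved. The work goes in short steps, Python scripts to look and compute and a tool call to move; the robot and the scene stay as the last step left them, time stands still between calls to the robot, and variables do not carry over. Pictures are saved under pics/ and viewed, at most 10 in all, crops included, and the job is handed in when it is done.

Besides the shell and the picture viewer there is one more tool, called after "Call:" as a command line: name --argument value ..., lists and objects as JSON in quotes. apply_moves: Moves the arm, as the interface text tells. Its arguments: {"type":"object","properties":{"claw":{"type":"array"},"xyz":{"type":"array"},"twist":{"type":"array"},"force":{"type":"number"}},"required":["claw","xyz","twist"]}

```bash
mkdir -p pics; python3 - <<'E'
from workcell import bot
import cv2,numpy as np
s=bot.observe(); print(s["clock"],s["position"],s["tool_rot"],s["grip_width"])
ims=[]
for c in ["top","side"]:
    f=bot.grab_frame(c); print(c,f["vfov"],f["cx"],f["cy"],np.round(f["view"],3).tolist(),[k for k in f])
    cv2.imwrite(f"pics/{c}0.png",f["img"][:,:,::-1])
    for q in ["egg_box","lid","catch_top","push_face","salt_shaker","spice_jar","small_tin"]:
        for d in bot.find_in(c,q)[:3]: print(q,np.round(d["position"],3),round(d["score"],2))
E
```

```text
0.0 [ 0.19338779 -0.59396686  0.2306997 ] [-3.14040447e+00  8.66406289e-05  3.14768881e-01] 0.08517147049177402
top 51.5159153343797 315.9101832744966 238.57448798565818 [[0.002, -1.0, 0.011, -0.045], [0.989, 0.004, 0.15, -0.573], [-0.15, 0.01, 0.989, -1.156], [0.0, 0.0, 0.0, 1.0]] ['img', 'vfov', 'cx', 'cy', 'view']
egg_box [ 0.544 -0.117  0.072] 0.58
lid [0.437 0.252 0.01 ] 0.83
lid [ 0.534 -0.206  0.067] 0.71
lid [ 0.542 -0.122  0.069] 0.21
catch_top [ 0.507 -0.272  0.069] 0.97
push_face [ 0.534 -0.207  0.072] 0.96
salt_shaker [ 0.637 -0.216  0.078] 0.83
salt_shaker [ 0.614 -0.308  0.068] 0.42
spice_jar [ 0.664 -0.114  0.105] 0.57
small_tin [ 0.612 -0.312  0.068] 0.93
side 53.23774833712049 319.8094489585057 233.53047596584824 [[-0.917, -0.399, 0.001, 0.497], [0.25, -0.571, 0.782, -0.197], [-0.312, 0.718, 0.623, -0.726], [0.0, 0.0, 0.0, 1.0]] ['img', 'vfov', 'cx', 'cy', 'view']
egg_box [ 0.53  -0.097  0.054] 0.94
lid [ 0.536 -0.2    0.071] 0.85
lid [0.442 0.257 0.009] 0.82
lid [ 0.5   -0.284  0.074] 0.36
push_face [ 0.533 -0.201  0.072] 0.89
push_face [0.437 0.256 0.003] 0.81
salt_shaker [ 0.64  -0.212  0.061] 0.76
spice_jar [ 0.672 -0.101  0.072] 0.57
spice_jar [ 0.501 -0.288  0.07 ] 0.26
small_tin [ 0.619 -0.291  0.067] 0.58
```

View pics/top0.png

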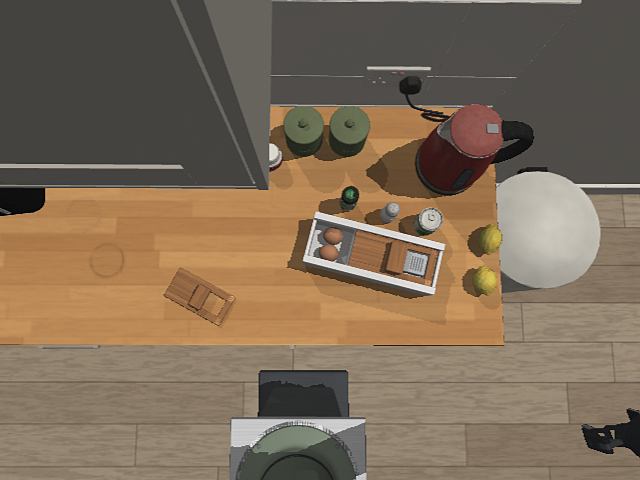

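View pics/side0.png

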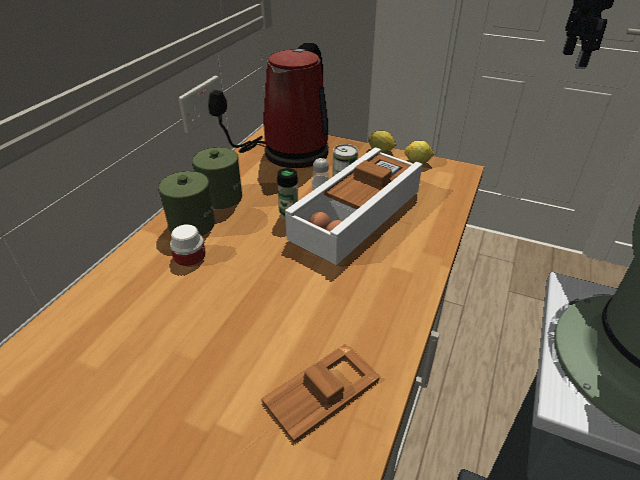

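The top view shows the box with its outer corners at about (316,213), (444,243), (435,293) and (305,261). The eggs are at the left end (world +y) and the catch is at about (415,263). The lid lying loose at (200,296) is the look-alike. The side view agrees, and nothing stands over the box.

```bash
cat > h.py <<'E'
import numpy as np
def cam(f):
    F=240/np.tan(np.radians(f["vfov"]/2)); V=np.array(f["view"]); return F,V
def proj(f,P):
    F,V=cam(f); p=np.atleast_2d(P)@V[:3,:3].T+V[:3,3]
    return np.c_[f["cx"]+F*p[:,0]/-p[:,2], f["cy"]-F*p[:,1]/-p[:,2]]
def ray(f,uv,z):
    F,V=cam(f); R=V[:3,:3]; C=-R.T@V[:3,3]
    d=R.T@np.array([(uv[0]-f["cx"])/F,-(uv[1]-f["cy"])/F,-1]); return C+d*(z-C[2])/d[2]
def box2w(o,yaw,p):
    c,s=np.cos(yaw),np.sin(yaw); p=np.atleast_2d(p); return np.c_[o[0]+c*p[:,0]-s*p[:,1],o[1]+s*p[:,0]+c*p[:,1],p[:,2]]
E
python3 - <<'E'
from workcell import bot
from h import *
import cv2
from scipy.optimize import least_squares
f=bot.grab_frame("top")
im=f["img"].astype(int)
m=((im.min(2)>165)&(im.max(2)-im.min(2)<30)).astype(np.uint8)
m[:205]=0;m[300:]=0;m[:,:298]=0;m[:,450:]=0
n,l,st,ce=cv2.connectedComponentsWithStats(m); print(st[st[:,4]>40].tolist())
# silhouette fit: top rim (z 78) outer corners, picked
uv=np.array([[316,213],[444,243],[435,293],[305,261]])
mod=np.array([[.0615,.1575,.078],[.0615,-.1575,.078],[-.0615,-.1575,.078],[-.0615,.1575,.078]])
r=least_squares(lambda p:(proj(f,box2w(p[:2],p[2],mod))-uv).ravel(),[.53,-.17,-.25])
o,yaw=r.x[:2],r.x[2]; print("box",r.x,np.round(r.fun,1))
ct=box2w(o,yaw,[[0,-.085+0,.071],[0,-.092,.071]]); print("catch ctr, catch_top",np.round(ct,4))
v=cv2.resize(f["img"][195:310,290:460].copy(),None,fx=4,fy=4,interpolation=cv2.INTER_CUBIC)
mm=np.vstack([mod,[[.024,-.05,.071],[.024,-.12,.071],[-.024,-.12,.071],[-.024,-.05,.071]]])
for q in (mm[:4],mm[4:]):
    P=((proj(f,box2w(o,yaw,q))-[290,195]+.5)*4).astype(int); cv2.polylines(v,[P],True,(0,255,0),1)
cv2.circle(v,tuple(((proj(f,ct[1:])[0]-[290,195]+.5)*4).astype(int)),3,(255,0,0),-1)
cv2.imwrite("pics/top_ov.png",v[:,:,::-1])
E
```

```text
[[0, 0, 640, 480, 304604], [422, 210, 19, 19, 254], [314, 212, 131, 38, 859], [303, 220, 140, 74, 1248], [406, 252, 21, 23, 150]]
box [ 0.53655175 -0.18060442 -0.23179569] [-0.7 -1.4  2.  -0.6  0.7  0.7 -2.   1.1]
catch ctr, catch_top [[ 0.517  -0.2633  0.071 ]
 [ 0.5154 -0.2701  0.071 ]]
```

View pics/top_ov.png

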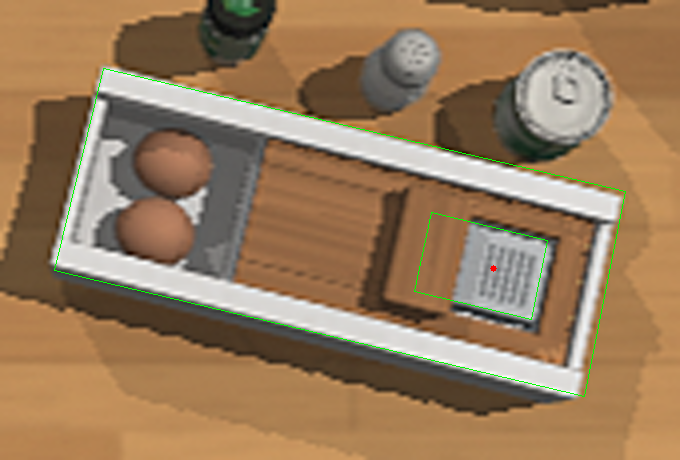

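Model and picture agree to a few mm, with the catch slightly farther to -y than modelled. I'll move above it with the fingers shut, turn, and take a look with the wrist camera.

Call:
apply_moves --claw '[0,0,0,0,0,0,0,0,0,0,0,0,0,0,0]' --xyz '[[0.0267,-0.01375,0],[0.0267,-0.01375,0],[0.0267,-0.01375,0],[0.0267,-0.01375,0],[0.0267,-0.01375,0],[0.0267,-0.01375,0],[0.0267,-0.01375,0],[0.0267,-0.01375,0],[0.0267,-0.01375,0],[0.0267,-0.01375,0],[0.0267,-0.01375,0],[0.0267,-0.01375,0],[0.0267,-0.01375,0],[0.0267,-0.01375,0],[0.0267,-0.01375,0]]' --twist '[[0,0,0],[0,0,0],[0,0,0],[0,0,0],[0,0,0],[0,0,0],[0,0,0],[0,0,0],[0,0,0],[0,0,0],[0,0,0],[0,0,0],[0,0,0],[0,0,0],[0,0,0]]'

```text
clock: 2.35
position: [0.5113, -0.2733, 0.2314]
tool_rot: [3.141, -0.0, 0.315]
force: [0.8, -0.1, -0.6]
grip_width: -0.0
finger_force: 0.0
```

Call:
apply_moves --claw '[0,0,0,0,0,0,0,0,0,0,0]' --xyz '[[0,0,0],[0,0,0],[0,0,0],[0,0,0],[0,0,0],[0,0,0],[0,0,0],[0,0,0],[0,0,0],[0,0,0],[0,0,0]]' --twist '[[0,0,-0.1],[0,0,-0.1],[0,0,-0.1],[0,0,-0.1],[0,0,-0.1],[0,0,-0.1],[0,0,-0.1],[0,0,-0.1],[0,0,-0.1],[0,0,-0.1],[0,0,0]]'

```text
clock: 3.45
position: [0.5104, -0.2743, 0.2313]
tool_rot: [3.142, -0.0, 1.316]
force: [0.3, -0.6, -0.2]
grip_width: -0.0
finger_force: 0.0
```

```bash
python3 - <<'E'
from workcell import bot
from h import *
import cv2
s=bot.observe(); print(s["clock"],s["position"],s["tool_rot"],s["grip_width"],s["force"],np.round(s["qpos"],2))
f=bot.grab_frame("wrist"); print(f["vfov"],np.round(f["view"],3).tolist())
for q in ["egg_box","lid","catch_top","push_face"]:
    for d in bot.find_in("wrist",q)[:2]: print(q,np.round(d["position"],4),round(d["score"],2), proj(f,d["position"])[0].round(0))
cv2.imwrite("pics/w1.png",f["img"][:,:,::-1])
E
```

```text
3.45 [ 0.5104078  -0.27431587  0.23129533] [ 3.14155537e+00 -1.51627746e-04  1.31641123e+00] -3.433144896432605e-05 [ 0.31931079 -0.60620168 -0.22820095] [ 0.66  0.47 -0.37  1.71  0.2   1.   -0.04]
60.818607403812656 [[0.968, -0.252, -0.0, -0.563], [0.243, 0.934, -0.261, 0.166], [0.066, 0.253, 0.965, -0.342], [0.0, 0.0, 0.0, 1.0]]
egg_box [ 0.5101 -0.2547  0.0769] 0.9 [311. 192.]
lid [ 0.5319 -0.1994  0.0685] 0.57 [321. 108.]
catch_top [ 0.5129 -0.2689  0.0732] 0.9 [320. 209.]
catch_top [ 0.5298 -0.2008  0.0729] 0.49 [319. 110.]
push_face [ 0.5325 -0.2     0.0703] 0.76 [322. 108.]
```

View pics/w1.png

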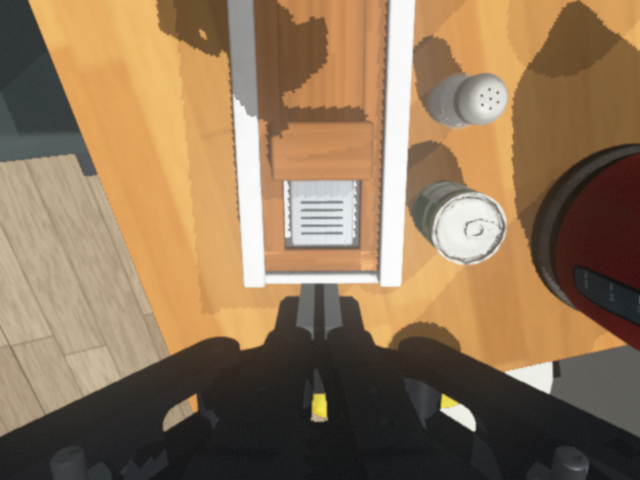

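The wrist picture shows the catch at columns 286–359, with its -y edge at row ~246, and the push bar's upper edge at row ~180. The box's side walls converge slightly upward, as expected.

```bash
python3 - <<'E'
from workcell import bot
from h import *
f=bot.grab_frame("wrist")
a=ray(f,(286,246),.071);b=ray(f,(359,246),.071); print("catch -y edge",a,b,np.linalg.norm(a-b))
p=ray(f,(275,180),.092);q=ray(f,(371,179),.092); print("bar",p,q,np.linalg.norm(p-q))
l=[ray(f,(u,v),.078) for u,v in ((234,180),(245,287),(408,180),(400,287),(231,20),(414,20))]
for k in l: print(k.round(4))
print("yaws",[np.arctan2(*(l[i]-l[j])[[1,0]]).round(3) for i,j in((0,1),(2,3),(4,1),(5,3))])
t=np.array([np.cos(1.33),np.sin(1.33),0])
for w in (l[0]+l[2])/2,(a+b)/2,(p+q)/2: print(w)
m=(a+b)/2; print("catch_top",m+.028*t,"bar dist",((p+q)/2-m)@t)
s=bot.observe();T=s["position"]
yaw=s["tool_rot"][2];tx=np.array([np.cos(yaw),np.sin(yaw)]);ty=np.array([np.sin(yaw),-np.cos(yaw)])
d=(m+.028*t)[:2]-T[:2]; print("tool shift",d@tx,d@ty)
E
```

```text
catch -y edge [ 0.48016392 -0.29081332  0.071     ] [ 0.53453494 -0.3051629   0.071     ] 0.05623271391207496
bar [ 0.48917312 -0.23785517  0.092     ] [ 0.5530539  -0.25400629  0.092     ] 0.06589090691119336
[ 0.4587 -0.2317  0.078 ]
[ 0.4415 -0.3127  0.078 ]
[ 0.5799 -0.2637  0.078 ]
[ 0.5574 -0.3433  0.078 ]
[ 0.4889 -0.1315  0.078 ]
[ 0.6047 -0.1621  0.078 ]
yaws [np.float64(1.361), np.float64(1.295), np.float64(1.315), np.float64(1.316)]
[ 0.51931932 -0.24768193  0.078     ]
[ 0.50734943 -0.29798811  0.071     ]
[ 0.52111351 -0.24593073  0.092     ]
catch_top [ 0.51402676 -0.27079596  0.071     ] bar dist 0.05383784447889623
tool shift 0.00411611439844823 0.0025689666718272824
```

Shift about +4 mm along tool x and +3 mm along tool y. Then descend to just above the catch.

Call:
apply_moves --claw '[0,0,0,0,0,0,0,0,0]' --xyz '[[0.004,0.003,0.01],[0,0,0.025],[0,0,0.025],[0,0,0.025],[0,0,0.025],[0,0,0.02],[0,0,0.015],[0,0,0.005],[0,0,0]]' --twist '[[0,0,0],[0,0,0],[0,0,0],[0,0,0],[0,0,0],[0,0,0],[0,0,0],[0,0,0],[0,0,0]]'

```text
clock: 4.65
position: [0.5143, -0.2708, 0.0808]
tool_rot: [-3.141, -0.0, 1.315]
force: [0.1, -0.3, 0.5]
grip_width: 0.0003
finger_force: 0.0
```

```bash
python3 - <<'E'
from workcell import bot
from h import *
import cv2
s=bot.observe(); print(s["clock"],s["position"],s["tool_rot"],s["force"])
w=bot.grab_frame("wrist")["img"]; f=bot.grab_frame("top"); 
u,v=proj(f,s["position"])[0].astype(int); print(u,v)
t=cv2.resize(f["img"][v-60:v+60,u-60:u+60],(480,480),interpolation=cv2.INTER_CUBIC)
o=np.hstack([w[100:380,160:480],cv2.resize(t,(280,280))]); cv2.imwrite("pics/w2.png",o[:,:,::-1])
E
```

```text
4.65 [ 0.51433582 -0.27079064  0.08082276] [-3.14085136e+00 -2.83178563e-04  1.31478930e+00] [ 0.11323307 -0.34927239  0.51669492]
413 261
```

View pics/w2.png

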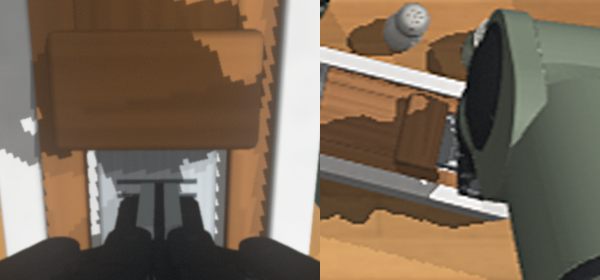

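The wrist crop shows the shut fingertips (crop columns ~117–215, row ~200) centred over the catch between the window edges, with the bar ahead. Next, press.

Call:
apply_moves --claw '[0,0,0,0,0,0,0,0,0]' --xyz '[[0,0,0.005],[0,0,0.005],[0,0,0.004],[0,0,0.004],[0,0,0.003],[0,0,0.003],[0,0,0.001],[0,0,0],[0,0,0]]' --twist '[[0,0,0],[0,0,0],[0,0,0],[0,0,0],[0,0,0],[0,0,0],[0,0,0],[0,0,0],[0,0,0]]'

```text
clock: 5.65
position: [0.5146, -0.2713, 0.0566]
tool_rot: [3.141, 0.0, 1.315]
force: [-0.8, -1.4, 9.1]
grip_width: -0.0001
finger_force: 4.5
```

The catch is fully down at z 56.6 mm with 9 N. Push along +x, keeping it down.

Call:
apply_moves --claw '[0,0,0,0,0,0,0,0,0,0,0,0]' --xyz '[[0.004,0,0],[0.004,0,0],[0.003,0,0],[0.003,0,0],[0.003,0,0],[0.003,0,0],[0.003,0,0],[0.003,0,0],[0.003,0,0],[0.003,0,0],[0.003,0,0],[0,0,0]]' --twist '[[0,0,0],[0,0,0],[0,0,0],[0,0,0],[0,0,0],[0,0,0],[0,0,0],[0,0,0],[0,0,0],[0,0,0],[0,0,0],[0,0,0]]'

```text
clock: 6.85
position: [0.5233, -0.2378, 0.0565]
tool_rot: [3.141, 0.001, 1.314]
force: [-0.6, -3.7, 8.2]
grip_width: 0.0
finger_force: 3.8
```

Call:
apply_moves --claw '[0,0,0,0,0,0,0,0,0,0,0,0]' --xyz '[[0.004,0,0],[0.004,0,0],[0.005,0,0],[0.005,0,0],[0.005,0,0],[0.005,0,0],[0.005,0,0],[0.005,0,0],[0.005,0,0],[0.005,0,0],[0.004,0,0],[0,0,0]]' --twist '[[0,0,0],[0,0,0],[0,0,0],[0,0,0],[0,0,0],[0,0,0],[0,0,0],[0,0,0],[0,0,0],[0,0,0],[0,0,0],[0,0,0]]'

```text
clock: 8.05
position: [0.5364, -0.1866, 0.0561]
tool_rot: [-3.141, 0.0, 1.315]
force: [0.8, -0.8, 0.7]
grip_width: -0.0002
finger_force: 0.1
```

```bash
python3 - <<'E'
from workcell import bot
from h import *
import cv2
s=bot.observe(); print(s["clock"],s["position"],s["force"])
w=bot.grab_frame("wrist")["img"]; f=bot.grab_frame("side"); 
for q in ["catch_top","push_face"]:
    for d in bot.find_in("side",q)[:2]: print(q,np.round(d["position"],4),round(d["score"],2))
t=f["img"][130:270,270:430]
o=np.hstack([w[100:380,160:480],cv2.resize(t,(320,280))]); cv2.imwrite("pics/w3.png",o[:,:,::-1])
E
```

```text
8.05 [ 0.53636884 -0.186602    0.05614869] [ 0.75389761 -0.83047057  0.70977645]
catch_top [ 0.5062 -0.2742  0.0617] 0.62
push_face [0.4387 0.2594 0.0041] 0.81
push_face [ 0.5489 -0.1277  0.073 ] 0.71
```

View pics/w3.png

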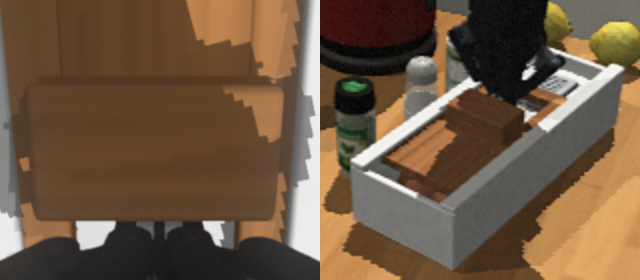

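The lid now nearly covers the eggs and the bar is against the finger, with about 20–25 mm left to go.

Call:
apply_moves --claw '[0,0,0,0,0,0,0]' --xyz '[[0.004,0,0],[0.004,0,0],[0.004,0,0],[0.004,0,0],[0.003,0,0],[0.002,0,0],[0,0,0]]' --twist '[[0,0,0],[0,0,0],[0,0,0],[0,0,0],[0,0,0],[0,0,0],[0,0,0]]'

```text
clock: 8.95
position: [0.5418, -0.1661, 0.0562]
tool_rot: [-3.141, -0.0, 1.315]
force: [-0.3, 0.4, 0.4]
grip_width: -0.0
finger_force: 0.0
```

Call:
apply_moves --claw '[0,0,0]' --xyz '[[0.001,0,0],[0.001,0,0],[0,0,0]]' --twist '[[0,0,0],[0,0,0],[0,0,0]]'

```text
clock: 9.25
position: [0.5422, -0.1645, 0.0563]
tool_rot: [-3.142, -0.0, 1.315]
force: [-0.0, -0.5, -0.4]
grip_width: -0.0003
finger_force: 0.0
```

Call:
apply_moves --claw '[0,0,0,0]' --xyz '[[0.001,0,0],[0.001,0,0],[0.001,0,0],[0,0,0]]' --twist '[[0,0,0],[0,0,0],[0,0,0],[0,0,0]]'

```text
clock: 9.65
position: [0.5431, -0.163, 0.0564]
tool_rot: [3.141, 0.001, 1.314]
force: [0.4, -8.4, -0.8]
grip_width: -0.0003
finger_force: 3.9
```

```bash
python3 - <<'E'
from workcell import bot
from h import *
import cv2
s=bot.observe(); print(s["clock"],s["position"],s["force"])
w=bot.grab_frame("wrist")["img"]; f=bot.grab_frame("side"); 
for q in ["catch_top","push_face","lid"]:
    for d in bot.find_in("side",q)[:2]: print(q,np.round(d["position"],4),round(d["score"],2))
t=f["img"][130:270,270:430]
o=np.hstack([w[100:380,160:480],cv2.resize(t,(480,420))[:280*0+420][:280] if 0 else cv2.resize(t,(320,280),interpolation=cv2.INTER_CUBIC)]); cv2.imwrite("pics/w4.png",o[:,:,::-1])
E
```

```text
9.65 [ 0.54312424 -0.16303032  0.05643137] [ 0.35222379 -8.445788   -0.80602039]
catch_top [ 0.5082 -0.2536  0.0697] 0.61
push_face [0.437  0.2616 0.0033] 0.98
push_face [ 0.5545 -0.1053  0.0711] 0.59
lid [ 0.5577 -0.1019  0.0723] 0.97
lid [0.439  0.2575 0.0091] 0.63
```

View pics/w4.png

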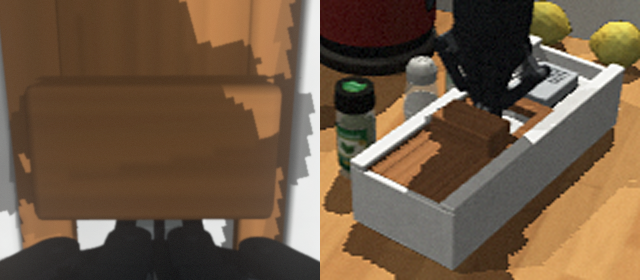

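The finger pushes 8 N against the stop, and the side view shows the catch raised behind the lid. I'll back off from the bar, rise and verify.

Call:
apply_moves --claw '[0,0,0,0,0,0,0,0,0,0,0,0,0]' --xyz '[[-0.004,0,0],[-0.008,0,0],[-0.004,0,-0.002],[0,0,-0.008],[0,0,-0.015],[0,0,-0.02],[0,0,-0.025],[0,0,-0.03],[0,0,-0.03],[0,0,-0.03],[0,0,-0.02],[0,0,0],[0,0,0]]' --twist '[[0,0,0],[0,0,0],[0,0,0],[0,0,0],[0,0,0],[0,0,0],[0,0,0],[0,0,0],[0,0,0],[0,0,0],[0,0,0],[0,0,0],[0,0,0]]'

```text
clock: 11.2
position: [0.539, -0.177, 0.2373]
tool_rot: [3.14, 0.0, 1.315]
force: [-0.8, 0.7, -0.4]
grip_width: -0.0001
finger_force: 0.0
```

```bash
python3 - <<'E'
from workcell import bot
from h import *
import cv2
s=bot.observe(); print(s["clock"],s["position"],s["force"])
w=bot.grab_frame("wrist")["img"]; f=bot.grab_frame("side"); 
for q in ["catch_top","push_face"]:
    for d in bot.find_in("side",q)[:2]: print(q,np.round(d["position"],4),round(d["score"],2))
t=f["img"][130:270,270:430]
o=np.hstack([cv2.resize(w,(427,320)),cv2.resize(t,(366,320),interpolation=cv2.INTER_CUBIC)]); cv2.imwrite("pics/w5.png",o[:,:,::-1])
E
```

```text
11.2 [ 0.53896502 -0.17700168  0.23725506] [-0.83648046  0.69365181 -0.38625777]
catch_top [ 0.5137 -0.2602  0.0715] 0.65
push_face [0.4378 0.2597 0.0051] 0.81
push_face [ 0.5142 -0.2562  0.0736] 0.46
```

View pics/w5.png

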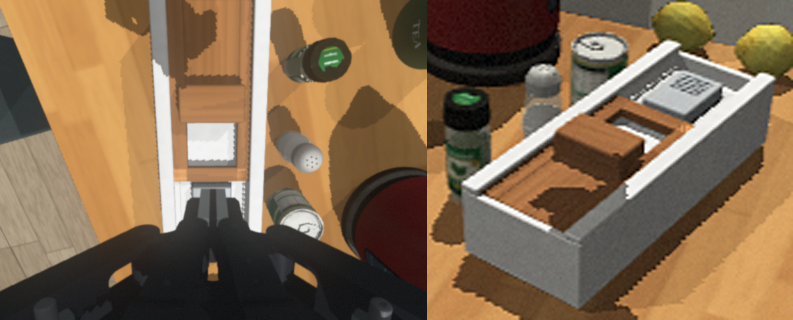

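The side crop shows the lid against its far end with the eggs covered. The catch stands fully up behind the keeper bar at about (685,92), the bystanders have not moved and the fingers are clear. I'll hand it in.

```bash
python3 -c "
from workcell import bot
print(bot.job_done())"
```

```text
the job is handed in; nothing more can be done
None
```

The egg box is shut: the lid is at its far stop over the eggs, the catch is up behind it, the salt shaker, jar and tin look untouched, and the arm is clear. I handed the job in at about 11 s; no verdict was returned.

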